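# Swing the bench hold-down arm onto the cedar slat

## Robot

A 6-joint arm with a two-finger parallel gripper is mounted at the origin on the work surface. World frame = base frame: x ahead of the robot, y to its left, z up, the work surface at z = 0. Lengths are in m, angles in rad, forces in N, time in s.
With the tool pointing down it reaches from about 0.375 to 0.975 m from the base axis. Payload 3.8 kg.
Tool frame: the origin (TCP) lies on the centre line of the jaws, within the pads' length; the fingertips stand 25 mm ahead of it and the grasp point (between the pads) lies 6 mm ahead of it; z points along the fingers, y is the line along which they close (so a half turn about z gives the same grasp; the last joint's range is limited). The gripper opens to 88 mm and grips with 3 to 60 N. Pads are 18 mm wide; open, the fingers measure 123 mm over their backs; the gripper's body (75 mm by 187 mm) begins 45 mm behind the grasp point.
Start: joints at [-0.037, 0.264, 1.604, -0, 1.274, -0.037], TCP at [0.675, -0, 0.264] pointing down, gripper open.
Joint ranges: [-2.63, 2.63], [-0.94, 2.18], [0.31, 2.57], [-1.31, 4.45], [0, 2.66], [-2.55, 2.55]. Speed limits (rad/s): [2.57, 2.57, 3.14, 3.14, 3.14, 3.14].

## Interface

Orientations are given as a rotation vector (axis times angle).
In Python, from plant import arm gives the robot as it stands.
- The arm moves only by the tool apply_moves, never from a script. Its arguments are lists of equal length, an entry for each row: "rot": the turn, a rotation vector about the tool's x, y, z each as a share of 30 degrees, from -1 to 1, a list of three; "translation": the shift along the tool's x, y, z each as a share of 250 mm, from -1 to 1, a list of three; "fingers": the closure, from 0 (fully open) to 1 (shut). In form: {"rot": [[rx, ry, rz], ...], "translation": [[tx, ty, tz], ...], "fingers": [fingers, ...]}. A call has 1 to 8 rows; each row is the pose to reach, as a shift and turn from the pose commanded when the call began, along the tool's axes at that moment; what a row does not reach only later rows make up. A row lasts 1/8 s, in which the tool goes at most 62.5 mm and 10.7 degrees, less where a joint would pass 70% of its speed; a pose out of reach is approached as far as the arm can. A call with a number of a shift or a turn outside -1 to 1 is refused whole. A call with a gripper value outside its range is refused whole. The fingers move at their own pace and stop on an object; the grip force is fixed at half the most. Time passes only in rows, so rows that repeat a pose let the fingers close. It gives the time, the measured TCP pose, the force, the opening and the grip force at its end, in the units of the state.
- arm.observe(): the state, without advancing time (a new reading comes with each control period).
- arm.camera(name): name is "scene" or "side" or "wrist"; returns a dict with "img" (480x640x3 uint8, red, green, blue), "depth" (480x640 float32, m along the optical axis (not along the pixel's ray), 0 where there is no reading), "fx", "fy", "cx", "cy" (pixels), "view" (4x4, takes a point from world to camera coordinates); the wrist camera has in their place "tool_from_camera" (4x4, takes a point from camera to tool coordinates, whose origin is the TCP and whose axes are the flange's). Camera axes: x right, y down, z forward; pixel columns grow to the right and rows downward; lengths in m; the calibration is good to about 2 mm. A picture is of the moment at which its call begins: read the wrist's pose just before it.
- arm.job_done(): hands the job in; it is judged then, once.
Trained networks look in a picture, given as the dict that the camera call returned (one of the last four; its "shot" number tells which), for a name from the list of things; names that differ only in an ending like _2 or _b are one class to them, and where a whole thing is asked for, a point or a joint stands for the part that bears it (a point fixed in the world has none). Each returns a list of dicts, best first, with "confidence" (0 to 1); they miss things now and then, are a little off and sometimes report something else, mostly with a low value. They report only what shows in the picture. A call takes as long as a camera call.
- arm.spot_in(picture, target): "location" ([x, y, z] in m, in world coordinates, good to about 4 mm: the middle of the surface that is visible of it).
- arm.masks_of(picture, target): "pixels" (480x640 bool, what is visible of it).
- arm.mark_of(picture, target): "location" ([x, y, z] in m, in world coordinates, good to about 4 mm: a listed point, or the origin of a listed thing).
The state is a dict: "clock": time; "q": joint angles; "qvel": joint speeds; "joint_efforts": joint torques, N m; "tool_pos": TCP position; "eef_rot": TCP orientation; "contact_force": force on the tool from outside, world axes, zero at the start; "wrist_torque": the same for the moment, N m; "opening": opening from 0.0 (shut) to 1.0 (fully open); "gripper_force": force on a finger pad.
Only numpy, scipy, OpenCV 4.12 (cv2) and the standard library are available. Lean on these libraries where they do the work, as an engineer would, in place of code of your own. Each camera call takes 0.05 s, during which the arm holds its last target. There are 200 camera calls.

## Task

Clamp the cedar slat: squeeze the release button in the grip of the raised hold-down arm and, keeping it squeezed, swing the arm all the way down until its cross pin snaps fully home between the two spring clips and the foot bears on the slat. Then let go so that the button pops out, and leave the slat and the other things on the ledge where they are.

Things in the scene. Friction and masses are not known exactly. Their poses are not given: they have to be found in the camera images.
- clamp: Steel hold-down clamp screwed to the ledge. Origin on the ledge straight below the arm's pivot. The arm points along its +y and swings in its y-z plane about its x. Base plate 120 mm (x) by 225 mm (y = -55 to +170 mm), 12 mm thick. Pivot cheeks 94 mm high, within 25 mm of x = 0; toothed quadrant on the arm's +x side, within 70 mm of the pivot.
- clips (a point): Midway between two upright spring clip leaves, at clamp y = 125 mm and 81 mm above the ledge, level with the leaves' rounded catches. Leaves at x = +-24 mm, 97 mm high, 16 mm wide; each spreads 3.5 mm to let the arm's cross pin (36 mm long, tapered ends, 125 mm from the pivot) snap under the catches. This takes about 4 to 8 N down at the grip.
- pivot (a point): Centre of the arm's pivot, 75 mm above the ledge; axes as the clamp's. The arm turns about the x axis through it.
- swingarm (a joint): Arm angle above level, rad: 0 = fully down (foot on slat, pin in clips), starts raised at 0.9 to 1.05. A pawl on the button catches on four teeth and bars the arm (first below about 0.88) unless the button is in by over 4 mm. The stiff hinge stays where it is left. The pin meets the clips at about 0.11 and snaps under them at about 0.045; end stop just past 0.
- grip_mid (a point): Centre of the arm's rubber grip, 205 mm from the pivot along the arm; at arm angle a it is 205 cos(a) mm along clamp y from the pivot and 205 sin(a) mm above it. Grip 75 mm long (165 to 240 mm from the pivot), 20 mm wide (clamp x), 24 mm thick. Axes: x as the clamp's, y along the arm to its free end.
- button_face (a point): Centre of the outer face of the release button: flat aluminium bar 36 mm long (along the arm), 16 mm high, in the +x side of the grip, level with grip_mid. Out, it stands 9 mm proud (29 mm over button and grip). Pinching the grip from above with one finger on each side (clamp x) presses it; the grip may turn between the fingers as the arm swings.
- release (a joint): How far the button is pressed, m: 0 = out, 0.007 = fully in (2 mm proud). Spring: 3 N to start it, 6.3 N fully in. It frees the arm beyond 0.004 and pops out by itself when let go with the arm fully down.
- foot (a point): Centre of the underside of the arm's rubber foot (26 mm across), 85 mm from the pivot along the arm, 43 mm below the arm's centre line.
- slat_mid (a point): Centre of the loose cedar slat, 220 x 40 x 20 mm, lying on the base plate across the arm (long along the clamp's x), under where the foot comes down. Its top is 32 mm above the ledge.
- hatchbox: Red plastic hatch-box with a shut hinged lid and small knob, 120 x 170 x 83 mm, fixed; origin under its centre. Bystander.
- jar: Sealed jar of dried hibiscus, 72 mm across, 100 mm high, loose; origin under its centre. Bystander.
- eggcup: White ceramic egg cup, 48 mm across, 60 mm high, loose; origin under its centre. Bystander.
- hoofpick: Hoof pick lying flat, wooden handle and curved steel hook, about 175 mm long, 12 mm high, loose; origin under the middle. Bystander.

How it is judged:
On the way:
1. the release button is held in while the arm is swung down past the ratchet teeth (value of joint release above 0.004 m and value of joint swingarm between 0.15 and 0.65 rad), for 0.1 s.
At the end, for the whole second after the job is handed in: The arm is down and at rest, within 0.035 rad of level (pin under the clips), the foot bearing on the slat, the button out to within 2 mm, the slat within 15 mm of where it was (value of joint swingarm below 0.035 rad and velocity of joint swingarm between -0.05 and 0.05 rad/s and value of joint release below 0.002 m and contact force between swingarm and slat above 0.5 N and distance of slat_mid from where it was at the start of the episode below 0.015 m); the robot touches nothing.
It fails at once if the slat is knocked more than 25 mm away (distance of slat_mid from where it was at the start of the episode above 0.025 m).
It fails at once if the jar, egg cup or hoof pick is moved more than 30 mm (distance of any of jar, eggcup, hoofpick from where it was at the start of the episode above 0.03 m).
It also fails if it takes over 40 s, if anything falls off the work surface, if the arm or the gripper's body presses on something with over 40 N, if the wrist force passes 120 N, or if a joint passes its speed limit or range.

## Working session

There is one attempt and no reset: what is moved stays moved. The work goes in short steps, Python scripts to look and compute and a tool call to move; the robot and the scene stay as the last step left them, time stands still between calls to the robot, and variables do not carry over. Pictures are saved under pics/ and viewed, at most 10 in all, crops included, and the job is handed in when it is done.

Besides the shell and the picture viewer there is one more tool, called after ">>>" by a JSON object that holds its "method" and its "body". apply_moves: Moves the arm, as the interface text tells. Shift numbers are shares of 250 mm and turn numbers shares of 30 degrees, none past 1 either way. Its arguments: {"type":"object","properties":{"rot":{"type":"array"},"translation":{"type":"array"},"fingers":{"type":"array"}},"required":["rot","translation","fingers"]}

```bash
mkdir -p pics
cat > m.py <<'E'
import numpy as np, cv2
from plant import arm
E
python3 - <<'E'
from m import *
s=arm.observe(); print({k:np.round(v,3).tolist() for k,v in s.items()})
ims=[]
for c in("scene","side"):
    p=arm.camera(c); ims.append(p["img"])
    for n in("clamp","pivot","clips","grip_mid","button_face","slat_mid","foot","jar","eggcup","hoofpick","hatchbox"):
        r=arm.mark_of(p,n)
        print(c,n,[(np.round(x["location"],3).tolist(),round(x["confidence"],2)) for x in r[:2]])
im=np.vstack([cv2.resize(i,(400,300)) for i in ims])
cv2.imwrite("pics/a.png",im[:,:,::-1])
E
```

```text
{'clock': 0.0, 'q': [-0.037, 0.265, 1.605, -0.0, 1.274, -0.037], 'qvel': [-0.0, 0.002, 0.001, -0.001, 0.0, 0.001], 'joint_efforts': [-0.001, -50.211, -35.687, 0.073, 0.029, -0.0], 'tool_pos': [0.674, -0.0, 0.262], 'eef_rot': [-2.22, -2.22, 0.002], 'contact_force': [0.375, 0.585, 0.665], 'wrist_torque': [0.011, 0.018, 0.077], 'gripper_force': 0.0, 'opening': 1.002}
scene clamp [([0.56, -0.046, 0.003], 0.71)]
scene pivot [([0.556, -0.043, 0.075], 0.65)]
scene clips [([0.603, 0.076, 0.081], 0.58)]
scene grip_mid [([0.6, 0.063, 0.243], 0.6), ([0.478, 0.405, 0.006], 0.58)]
scene button_face [([0.621, 0.055, 0.247], 0.45)]
scene slat_mid [([0.588, 0.038, 0.026], 0.83)]
scene foot [([0.561, -0.044, 0.002], 0.43)]
scene jar []
scene eggcup [([0.305, 0.278, -0.0], 0.59), ([0.619, 0.054, 0.243], 0.16)]
scene hoofpick [([0.636, -0.415, -0.003], 0.78)]
scene hatchbox [([0.479, 0.408, 0.001], 0.85)]
side clamp [([0.557, -0.044, -0.0], 0.57)]
side pivot [([0.559, -0.04, 0.073], 0.85)]
side clips [([0.606, 0.072, 0.078], 0.63)]
side grip_mid [([0.6, 0.057, 0.248], 0.88), ([0.305, 0.28, 0.002], 0.24)]
side button_face []
side slat_mid [([0.589, 0.034, 0.02], 0.59)]
side foot [([0.59, 0.033, 0.124], 0.83)]
side jar [([0.711, 0.334, -0.004], 0.82), ([0.558, -0.037, 0.072], 0.53)]
side eggcup [([0.303, 0.282, 0.003], 0.94)]
side hoofpick [([0.635, -0.414, -0.004], 0.51)]
side hatchbox [([0.48, 0.409, -0.0], 0.7)]
```

View pics/a.png

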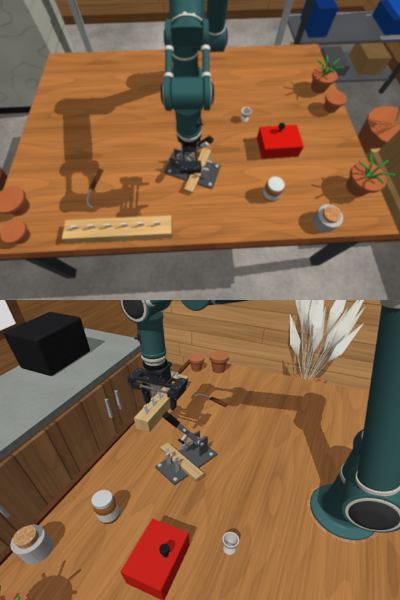

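Clear view: the clamp yaw is about 68°, and the arm is raised to about 1.0 rad. The scene and side marks agree with the given sizes (125 mm to the clips, grip at z≈0.247). I'll go above the grip and align.

>>> {"method": "apply_moves", "body": {"rot": [[0,0,0],[0,0,0.3],[0,0,0.6],[0,0,0.74],[0,0,0.74],[0,0,0.74]], "translation": [[0,0,-0.25],[0,-0.1,-0.35],[0.12,-0.2,-0.35],[0.24,-0.29,-0.35],[0.24,-0.29,-0.35],[0.24,-0.29,-0.35]], "fingers": [0,0,0,0,0,0]}}

```text
clock: 1.95
tool_pos: [0.6028, 0.0597, 0.3514]
eef_rot: [2.606, 1.753, 0.0]
contact_force: [-0.0, -0.2, 0.5]
opening: 0.999
gripper_force: 0.0
```

```bash
cat >> m.py <<'E'
from scipy.spatial.transform import Rotation as Ro
def pose():
    s=arm.observe(); R=Ro.from_rotvec(s["eef_rot"]).as_matrix(); return s,np.array(s["tool_pos"]),R
E
python3 - <<'E'
from m import *
s,p,R=pose(); print(p.round(4),R.round(3).tolist(),s["clock"])
w=arm.camera("wrist"); cv2.imwrite("pics/b.png",w["img"][:,:,::-1])
for n in("pivot","clips","grip_mid","button_face"):
    for pic in (w,):
        r=arm.mark_of(pic,n)
        print(n,[(np.round(x["location"],4).tolist(),(R.T@(np.array(x["location"])-p)).round(4).tolist(),round(x["confidence"],2)) for x in r[:2]])
E
```

```text
[0.6028 0.0597 0.3514] [[0.377, 0.926, 0.001], [0.926, -0.377, -0.001], [-0.0, 0.001, -1.0]] 1.95
pivot [([0.5587, -0.045, 0.0745], [-0.1135, -0.0016, 0.2769], 0.84)]
clips [([0.6021, 0.0716, 0.0822], [0.0108, -0.0054, 0.2692], 0.9)]
grip_mid [([0.6014, 0.0617, 0.2471], [0.0013, -0.0021, 0.1043], 0.59)]
button_face [([0.621, 0.0534, 0.2462], [0.001, 0.0191, 0.1052], 0.85)]
```

View pics/b.png

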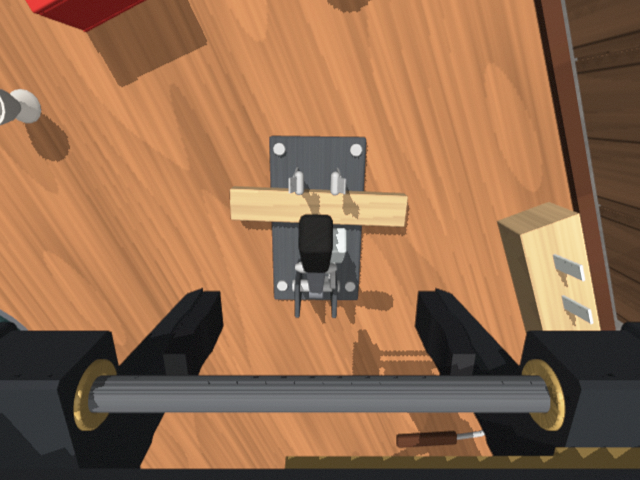

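The wrist view shows the grip end-on at (316,240), between the open fingers, with the base plate square to the jaws. I'll descend around the grip and squeeze.

>>> {"method": "apply_moves", "body": {"rot": [[0,0,0],[0,0,0],[0,0,0],[0,0,0],[0,0,0],[0,0,0],[0,0,0],[0,0,0]], "translation": [[0.004,-0.006,0.2],[0.004,-0.006,0.385],[0.004,-0.006,0.385],[0.004,-0.006,0.385],[0.004,-0.006,0.385],[0.004,-0.006,0.385],[0.004,-0.006,0.385],[0.004,-0.006,0.385]], "fingers": [0,0,0,0.5,1,1,1,1]}}

```text
clock: 3.2
tool_pos: [0.6016, 0.0615, 0.2554]
eef_rot: [2.607, 1.752, 0.001]
contact_force: [-0.0, -0.3, -0.2]
opening: 0.459
gripper_force: 0.0
```

Run:
```python
from m import *
s,p,R=pose(); print(p.round(4),s["opening"]*88,s["gripper_force"],s["contact_force"],s["wrist_torque"])
w=arm.camera("side"); 
cv2.imwrite("pics/c.png",cv2.resize(w["img"][0:240,160:400],(600,600))[:,:,::-1])
for n in("grip_mid","pivot"):
  print(n,[(np.round(x["location"],4).tolist(),round(x["confidence"],2)) for x in arm.mark_of(w,n)[:2]])
```

```text
[0.6016 0.0615 0.2554] 40.43224649172024 0.0 [-0.02999147 -0.32203788 -0.16028651] [-0.01638468  0.00523686 -0.00634604]
grip_mid [([0.5967, 0.0627, 0.2429], 0.98), ([0.5873, 0.0323, 0.123], 0.48)]
pivot [([0.5566, -0.041, 0.0727], 0.72), ([0.5986, 0.0607, 0.2473], 0.65)]
```

View pics/c.png

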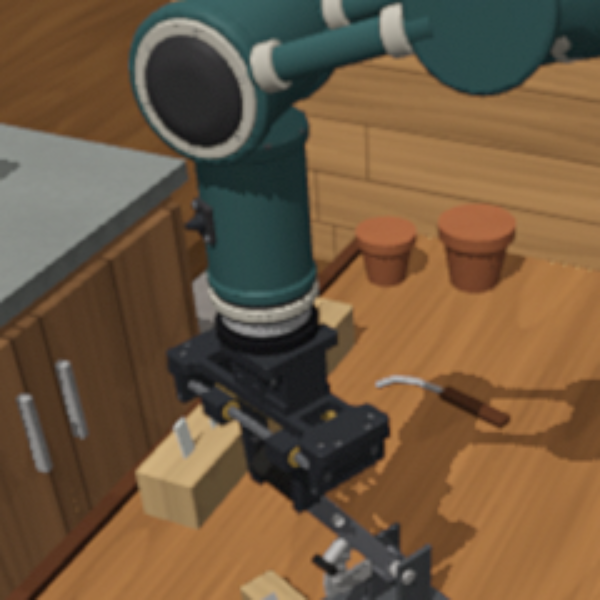

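The side crop shows the jaws around the grip at about (290,480), with the arm running down to the pivot at (400,575). The fingers are still closing (40 mm), so I'll let them finish.

>>> {"method": "apply_moves", "body": {"rot": [[0,0,0],[0,0,0],[0,0,0],[0,0,0]], "translation": [[0,0,0],[0,0,0],[0,0,0],[0,0,0]], "fingers": [1,1,1,1]}}

```text
clock: 3.85
tool_pos: [0.6022, 0.0614, 0.2552]
eef_rot: [2.607, 1.752, 0.002]
contact_force: [5.3, -0.7, -2.0]
opening: 0.245
gripper_force: 30.0
```

Run:
```python
from m import *
s,p,R=pose(); print(p.round(4),s["opening"]*88,s["gripper_force"],s["contact_force"].round(2),s["wrist_torque"].round(2))
# arc: grasp offset in clamp plane, 1.0 -> -0.0 rad
piv=np.array([.5575,-.0425,.075]); g=p+R[:,2]*.006
v=g-piv; y=v@R[:,0]; z=v[2]; r=np.hypot(y,z); a0=np.arctan2(z,y); print("r",r,"a0",a0,"lat",v@R[:,1])
for a in np.r_[np.linspace(a0,.1,11)[1:],0.05,0,-.02]:
    print(round(a,3),((r*np.cos(a)-y)/.25).round(3),((z-r*np.sin(a))/.25).round(3))
```

```text
[0.6022 0.0614 0.2552] 21.55139761128443 29.982757565294378 [ 5.29 -0.68 -1.96] [-0.18 -0.73 -0.06]
r 0.2077013952231685 a0 0.9948154761751686 lat 0.0023770859371114034
0.905 0.06 0.043
0.816 0.117 0.092
0.726 0.169 0.145
0.637 0.215 0.203
0.547 0.257 0.264
0.458 0.293 0.329
0.368 0.323 0.398
0.279 0.346 0.468
0.189 0.363 0.54
0.1 0.374 0.614
0.05 0.377 0.655
0.0 0.378 0.697
-0.02 0.378 0.713
```

The opening is 21.6 mm at 30 N, so the button is fully in (22 mm expected). I'll swing along the arc.

>>> {"method": "apply_moves", "body": {"rot": [[0,0,0],[0,0,0],[0,0,0],[0,0,0],[0,0,0],[0,0,0]], "translation": [[0.06,0.003,0.043],[0.117,0.004,0.092],[0.169,0.004,0.145],[0.215,0.004,0.203],[0.257,0.004,0.264],[0.293,0.004,0.329]], "fingers": [1,1,1,1,1,1]}}

```text
clock: 4.6
tool_pos: [0.6305, 0.1287, 0.1708]
eef_rot: [2.605, 1.752, -0.003]
contact_force: [5.0, -8.7, -0.9]
opening: 0.24
gripper_force: 30.0
```

Run:
```python
from m import *
s,p,R=pose(); print(p.round(4),s["opening"]*88,s["contact_force"].round(2),s["wrist_torque"].round(2))
w=arm.camera("side")
cv2.imwrite("pics/d.png",cv2.resize(w["img"][60:300,160:400],(600,600))[:,:,::-1])
for n in("grip_mid","pivot"):
  print(n,[(np.round(x["location"],4).tolist(),round(x["confidence"],2)) for x in arm.mark_of(w,n)[:2]])
```

```text
[0.6305 0.1287 0.1708] 21.1181057333996 [ 5.05 -8.74 -0.88] [-1.44 -0.42 -0.16]
grip_mid [([0.6264, 0.1265, 0.1604], 0.66)]
pivot [([0.5581, -0.0431, 0.0712], 0.65)]
```

View pics/d.png

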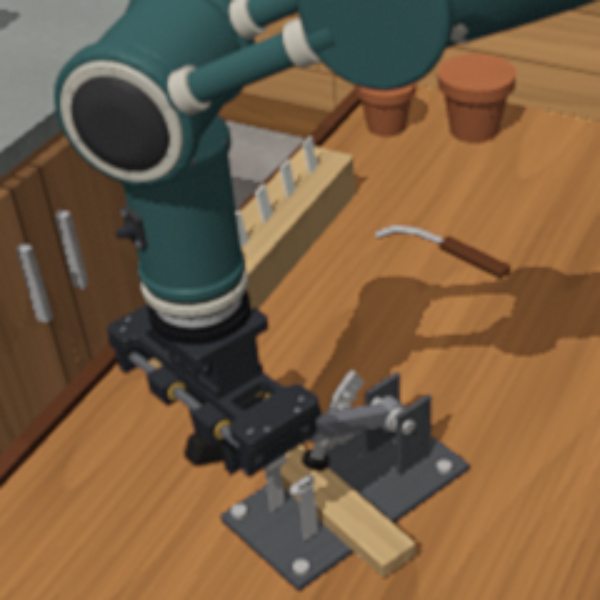

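The crop shows the arm down to about 0.45 rad with the grip in the jaws and the foot above the slat (315,460). I'll continue, easing the radius slightly.

>>> {"method": "apply_moves", "body": {"rot": [[0,0,0],[0,0,0],[0,0,0],[0,0,0],[0,0,0],[0,0,0],[0,0,0]], "translation": [[0.024,0,0.069],[0.043,0,0.139],[0.06,0,0.211],[0.071,0,0.285],[0.074,0,0.326],[0.075,0,0.366],[0.075,0,0.366]], "fingers": [1,1,1,1,1,1,1]}}

```text
clock: 5.62
tool_pos: [0.6382, 0.1467, 0.0825]
eef_rot: [2.607, 1.752, 0.002]
contact_force: [-0.1, -4.8, 11.6]
opening: 0.245
gripper_force: 30.0
```

Run:
```python
from m import *
s,p,R=pose(); print(p.round(4),s["opening"]*88,s["contact_force"].round(2),s["wrist_torque"].round(2))
w=arm.camera("side")
cv2.imwrite("pics/e.png",cv2.resize(w["img"][140:300,220:380],(600,600))[:,:,::-1])
for n in("grip_mid","pivot"):
  print(n,[(np.round(x["location"],4).tolist(),round(x["confidence"],2)) for x in arm.mark_of(w,n)[:2]])
```

```text
[0.6382 0.1467 0.0825] 21.533499307491464 [-0.15 -4.82 11.56] [-0.86  0.11 -0.15]
grip_mid [([0.6331, 0.1443, 0.0737], 0.82), ([0.3037, 0.2798, 0.0022], 0.29)]
pivot [([0.5562, -0.0416, 0.0735], 0.79)]
```

View pics/e.png

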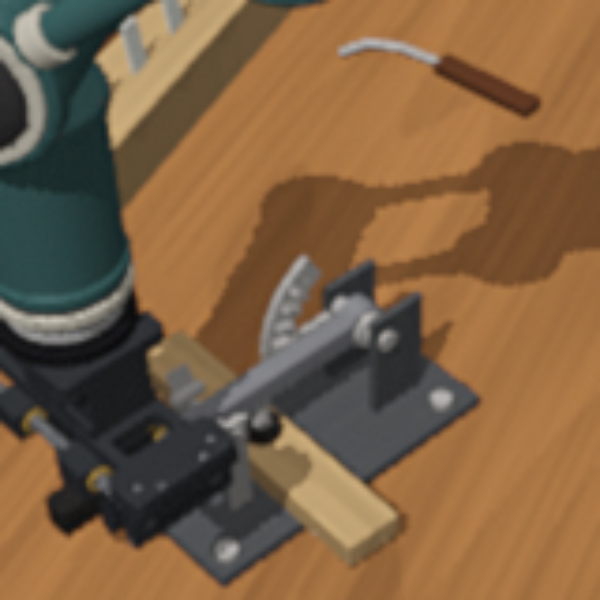

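The arm is nearly level with 11.6 N of resistance, but the foot at (265,425) may still be just off the slat. I'll press a few mm further.

>>> {"method": "apply_moves", "body": {"rot": [[0,0,0],[0,0,0],[0,0,0],[0,0,0]], "translation": [[0,0,0.012],[0,0,0.024],[0,0,0.03],[0,0,0.03]], "fingers": [1,1,1,1]}}

```text
clock: 6.28
tool_pos: [0.6384, 0.1472, 0.0808]
eef_rot: [2.607, 1.752, 0.003]
contact_force: [-13.4, -7.1, 39.4]
opening: 0.244
gripper_force: 30.0
```

Run:
```python
from m import *
s,p,R=pose(); print(p.round(4),s["opening"]*88,s["contact_force"].round(2),s["wrist_torque"].round(2))
w=arm.camera("side")
cv2.imwrite("pics/f.png",cv2.resize(w["img"][140:300,220:380],(600,600))[:,:,::-1])
for n in("grip_mid","foot"):
  print(n,[(np.round(x["location"],4).tolist(),round(x["confidence"],2)) for x in arm.mark_of(w,n)[:2]])
```

```text
[0.6384 0.1472 0.0808] 21.446885228316084 [-13.44  -7.09  39.39] [-1.    2.22 -0.1 ]
grip_mid [([0.6353, 0.1431, 0.0753], 0.78), ([0.5576, -0.0388, 0.0717], 0.47)]
foot [([0.5901, 0.032, 0.0342], 0.96)]
```

View pics/f.png

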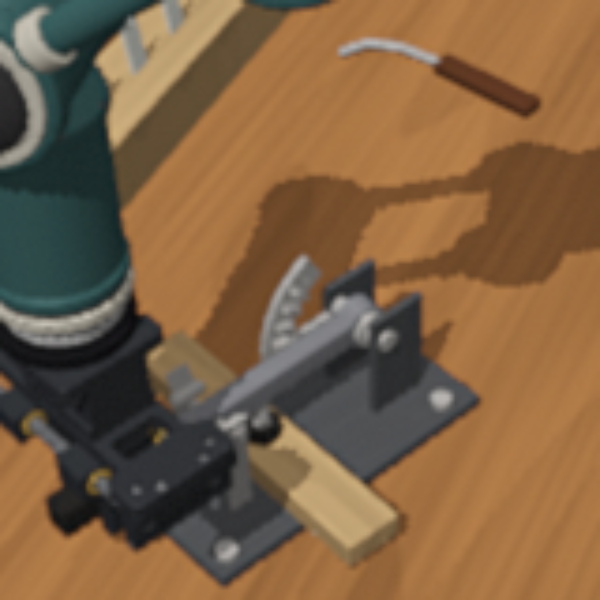

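Force rose to 39 N with only 1.7 mm of motion and the foot reads z=0.034, so it is against the end stop. I'll relax the push, open, then lift straight up.

>>> {"method": "apply_moves", "body": {"rot": [[0,0,0],[0,0,0],[0,0,0],[0,0,0],[0,0,0],[0,0,0],[0,0,0],[0,0,0]], "translation": [[0,0,-0.02],[0,0,-0.027],[0,0,-0.027],[0,0,-0.027],[0,0,-0.027],[0,0,-0.027],[0,0,-0.027],[0,0,-0.027]], "fingers": [1,1,0.4,0.2,0.2,0.2,0.2,0.2]}}

```text
clock: 7.42
tool_pos: [0.6368, 0.1463, 0.0801]
eef_rot: [-2.607, -1.752, 0.001]
contact_force: [-0.8, -0.2, 0.4]
opening: 0.797
gripper_force: 0.0
```

Run:
```python
from m import *
s,p,R=pose(); print(p.round(4),s["opening"]*88,s["contact_force"].round(2),s["wrist_torque"].round(2))
```

```text
[0.6368 0.1463 0.0801] 70.09820700894294 [-0.76 -0.22  0.44] [-0.01  0.04  0.05]
```

>>> {"method": "apply_moves", "body": {"rot": [[0,0,0],[0,0,0],[0,0,0],[0,0,0],[0,0,0],[0,0,0]], "translation": [[0,0,-0.1],[0,0,-0.3],[0,0,-0.5],[0,0,-0.7],[0,0,-0.8],[0,0,-0.8]], "fingers": [0.2,0.2,0.2,0.2,0.2,0.2]}}

```text
clock: 8.18
tool_pos: [0.6386, 0.1466, 0.2838]
eef_rot: [2.606, 1.751, 0.009]
contact_force: [0.4, -0.3, -0.2]
opening: 0.799
gripper_force: 0.0
```

Run:
```python
from m import *
s,p,R=pose(); print(p.round(4),s["contact_force"].round(2))
w=arm.camera("side"); v=arm.camera("wrist")
cv2.imwrite("pics/g.png",np.hstack([cv2.resize(w["img"][140:300,220:380],(400,400)),cv2.resize(v["img"][80:400,160:480],(400,400))])[:,:,::-1])
for n in("grip_mid","button_face","foot","slat_mid","clips"):
 for pic in(w,v):
  print(n,[(np.round(x["location"],4).tolist(),round(x["confidence"],2)) for x in arm.mark_of(pic,n)[:1]])
```

```text
[0.6386 0.1466 0.2838] [ 0.38 -0.28 -0.2 ]
grip_mid [([0.6332, 0.1446, 0.0742], 0.79)]
grip_mid [([0.6359, 0.1448, 0.0773], 0.7)]
button_face [([0.6551, 0.1369, 0.0734], 0.52)]
button_face [([0.656, 0.1364, 0.0747], 0.93)]
foot [([0.5855, 0.0352, 0.0343], 0.72)]
foot [([0.5872, 0.0353, 0.034], 0.91)]
slat_mid [([0.5885, 0.035, 0.0216], 0.7)]
slat_mid [([0.5908, 0.0305, 0.025], 0.77)]
clips [([0.6044, 0.0721, 0.0799], 0.9)]
clips [([0.6031, 0.0715, 0.0831], 0.62)]
```

View pics/g.png

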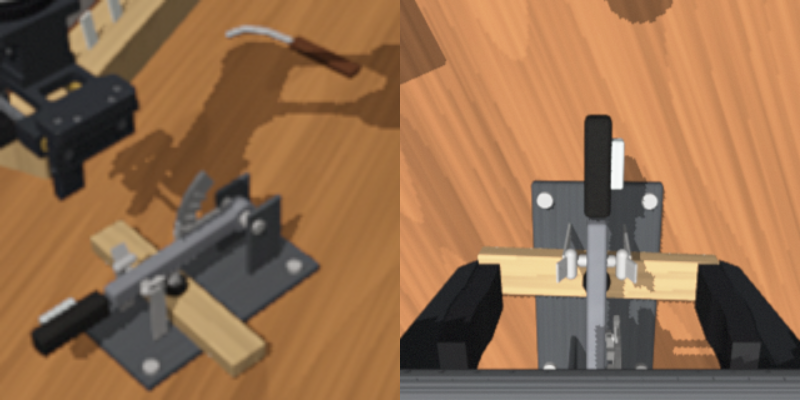

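The arm is level with its pin between the clips. In the wrist half of the picture, the button is out at (617,165). The slat has not moved and the gripper is clear, so I'll hand in.

```bash
python3 -c "
from plant import arm
print(arm.job_done())"
```

```text
the job is handed in; nothing more can be done
None
```

The slat is clamped: the arm is down level with its pin in the clips, the button has popped out, the slat is where it was and the gripper is clear; the job is handed in, and no verdict was returned.

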